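# Tilt the oak coasters into their caddy

## Robot

A 6-joint arm with a two-finger parallel gripper is mounted at the origin on a cart in front of the work surface, level with it; the furniture and walls round the work are solid. World frame = base frame: x ahead of the robot, y to its left, z up, the work surface at z = 0. Lengths are in mm, angles in rad, forces in N, time in s.
With the tool pointing down it reaches from about 350 to 775 mm from the base axis. Payload 7.3 kg.
Tool frame: the origin (TCP) lies midway between the tips of the shut fingers; the grasp point (between the pads) lies 19 mm behind it; z points along the fingers, y is the line along which they close (so a half turn about z gives the same grasp; the last joint's range is limited). The gripper opens to 92 mm and grips with 3 to 60 N. Pads are 19 mm wide; open, the fingers measure 130 mm over their backs; the gripper's body (75 mm by 190 mm) begins 47 mm behind the grasp point.
Start: joints at [0.971, 0.342, 1.524, -0, 1.275, -0.146], TCP at [230.142, 471.892, 197.141] pointing down, gripper open.
Joint ranges: [-2.53, 2.53], [-0.77, 2.02], [0.04, 2.7], [-1, 4.14], [0.28, 2.66], [-3.11, 3.11]. Speed limits (rad/s): [2.57, 2.57, 3.14, 3.14, 3.14, 3.14].

## Interface

Orientations are given as [roll, pitch, yaw] about the fixed x, y, z axes, in that order (R = Rz(yaw) Ry(pitch) Rx(roll)).
In Python, from plant import readout, vision, order, models gives the robot as it stands. The module is installed in compiled form; this text tells all that it offers.
- The arm moves only by the tool step_arm, never from a script. Its argument "series" is text: rows parted by semicolons, each of 7 numbers parted by spaces: the gripper's target within -1 to 1 (shut at 1, half-way at 0, fully open at -1), then the shift along the tool's x, y, z each as a share of 80 mm, from -1 to 1, then the turn, a rotation vector about the tool's x, y, z each as a share of 2 pi rad, from -1 to 1. In form: jaw x y z ax ay az; .... A call has 1 to 20 rows; each row is the pose to reach, as a shift and turn from the pose commanded when the call began, along the tool's axes at that moment, turning the shorter way round; what a row does not reach only later rows make up. A row lasts 1/10 s, in which the tool goes at most 50 mm and 8.59 degrees, less where a joint would pass 70% of its speed; a pose out of reach is approached as far as the arm can. A call with a number of a shift or a turn outside -1 to 1 is refused whole. A call with a gripper value outside its range is refused whole. The fingers move at their own pace and stop on an object; the grip force is fixed at half the most. Time passes only in rows, so rows that repeat a pose let the fingers close. It gives the time, the measured TCP pose, the force, the opening and the grip force at its end, in the units of the state.
- readout.get_obs(): the state, without advancing time (a new reading comes with each control period).
- vision.capture(name): name is "scene" or "side" or "wrist"; returns a dict with "frame" (480x640x3 uint8, red, green, blue), "depth" (480x640 float32, mm along the optical axis (not along the pixel's ray), 0 where there is no reading), "fovy" (degrees; the focal length in pixels is half the picture's height over the tangent of half this angle, whatever the lens; pixels are square), "cx", "cy" (the principal point, pixels), "rvec" (rotation vector, rad) and "tvec" (3), from world to camera coordinates, as OpenCV has them; the wrist camera has in their place "mount" (4x4, takes a point from camera to tool coordinates, whose origin is the TCP and whose axes are the flange's). Camera axes: x right, y down, z forward; pixel columns grow to the right and rows downward; lengths in mm; the calibration is good to about 2 mm. A picture is of the moment at which its call begins: read the wrist's pose just before it.
- order.close_job(): hands the job in; it is judged then, once.
Trained networks look in a picture, given as the dict that the camera call returned (one of the last four; its "shot" number tells which), for a name from the list of things; names that differ only in an ending like _2 or _b are one class to them, and where a whole thing is asked for, a point or a joint stands for the part that bears it (a point fixed in the world has none). Each returns a list of dicts, best first, with "p" (0 to 1); they miss things now and then, are a little off and sometimes report something else, mostly with a low value. They report only what shows in the picture. A call takes as long as a camera call. They do not tell look-alikes from the thing itself.
- models.look_for(picture, thing): "position" ([column, row] in pixels, amid what is visible of it).
- models.pinpoint(picture, thing): "position" ([column, row] in pixels: a listed point, or the origin of a listed thing).
The state is a dict: "time": time; "joint_positions": joint angles; "dq": joint speeds; "tau": joint torques, N m; "tool_pos": TCP position; "tcp_rot": TCP orientation; "contact_force": force on the tool from outside, world axes, zero at the start; "moment": the same for the moment, N m; "grip_width": finger opening in mm; "finger_force": force on a finger pad.
Only numpy, scipy, OpenCV 4.12 (cv2) and the standard library are available. Lean on these libraries where they do the work, as an engineer would, in place of code of your own. Each camera call takes 0.05 s, during which the arm holds its last target. There are 200 camera calls.

## Task

Pick up the whole pile of three pale oak coasters (not the dark slate ones) and put it away in the black coaster caddy. Keep the pile together and go in clearly tilted: lead one short end down inside along an end wall of the caddy first, then let the other end down, so that all three coasters lie flat, still piled, on the caddy's floor, and let go.

Things in the scene. Friction and masses are not known exactly. Their poses are not given: they have to be found in the camera images.
- oak_middle_centre (a point): Centre of the middle one of three loose pale oak coasters lying flush on one another: the centre of the whole pile. Each is an oblong 90 mm long (x axis), 54 mm wide (y), 8 mm thick (z, up), 25 to 50 g; the pile is 24 mm high, its underside 12 mm below this point. A dark slate pile of the same size stands nearby.
- oak_bottom_centre (a point): Centre of the bottom oak coaster, 8 mm below the pile's centre; same axes. It lies on a fixed steel rest, 70 mm (x) by 34 mm (y) and 14 mm high, centred under it, so the pile's long edges overhang the rest by 10 mm on each side and fingertips beside the pile can reach below its underside.
- oak_top_centre (a point): Centre of the top oak coaster, 8 mm above the pile's centre; same axes.
- caddy: Fixed black open box. Origin: centre of its underside, on the worktop; x along, y across, z up. Inside 108 x 70 mm; floor 14 mm, brass rims 36 mm above the origin; walls 4 mm. End walls whole (inner faces x = -54, +54 mm), either serves; the long sides are open from x = -32 to +32 mm down to the worktop, the floor there only 34 mm wide, so fingers beside the pile can go down with it and open.
Mind the look-alikes: they are no part of the job. What is shaped like the part that bears oak_top_centre but green is not meant.

How it is judged:
By the outcome, as a careful person would: the job done as asked, in the order asked, and still so for the second after the job is handed in, with the robot touching nothing.
It also fails if it takes over 40 s, if anything falls off the work surface, if the arm or the gripper's body presses on something with over 40 N, if the wrist force passes 120 N, or if a joint passes its speed limit or range.

## Working session

There is one attempt and no reset: what is moved stays moved. The work goes in short steps, Python scripts to look and compute and a tool call to move; the robot and the scene stay as the last step left them, time stands still between calls to the robot, and variables do not carry over. Pictures are saved under pics/ and viewed, at most 10 in all, crops included, and the job is handed in when it is done.

Besides the shell and the picture viewer there is one more tool, called by a JSON object that holds its "op" and its "data". step_arm: Moves the arm, as the interface text tells. Shift numbers are shares of 80 mm and turn numbers shares of 2 pi rad, none past 1 either way. Its arguments: {"type":"object","properties":{"series":{"type":"string"}},"required":["series"]}

```bash
mkdir -p pics
cat > h.py <<'E'
import numpy as np, cv2
from plant import readout, vision, order, models
from scipy.spatial.transform import Rotation as R
def cam(p,obs=None):
    f=240/np.tan(np.radians(p["fovy"])/2)
    if "mount" in p:
        T=np.eye(4);T[:3,:3]=R.from_euler('xyz',obs["tcp_rot"]).as_matrix();T[:3,3]=obs["tool_pos"]
        W=T@np.array(p["mount"])
    else:
        E=np.eye(4);E[:3,:3]=cv2.Rodrigues(np.array(p["rvec"],float))[0];E[:3,3]=np.ravel(p["tvec"]);W=np.linalg.inv(E)
    return f,W
def cloud(p,obs=None):
    f,W=cam(p,obs);v,u=np.mgrid[:480,:640];d=p["depth"]
    P=np.stack([(u-p["cx"])/f*d,(v-p["cy"])/f*d,d],-1)
    return P@W[:3,:3].T+W[:3,3]
def onplane(p,px,z,obs=None):
    f,W=cam(p,obs);r=W[:3,:3]@np.array([(px[0]-p["cx"])/f,(px[1]-p["cy"])/f,1]);o=W[:3,3]
    return o+r*(z-o[2])/r[2]
def save(p,n,crop=None,s=1):
    im=p["frame"][...,::-1]
    if crop: im=im[crop[1]:crop[3],crop[0]:crop[2]]
    cv2.imwrite("pics/"+n,cv2.resize(im,None,fx=s,fy=s))
E
python3 - <<'E'
from h import *
o=readout.get_obs();print(o)
for n in ["scene","side"]:
    p=vision.capture(n);save(p,n+".png");C=cloud(p)
    for t in ["oak_middle_centre","oak_top_centre","caddy"]:
        for m in models.pinpoint(p,t)[:4]:
            u,v=np.round(m["position"]).astype(int); print(n,t,m["p"],u,v,C[v,u].round() if 0<=u<640 and 0<=v<480 else None, onplane(p,m["position"],0 if t=="caddy" else 26).round())
E
```

```text
{'time': 0.0, 'joint_positions': array([ 9.70985108e-01,  3.42721305e-01,  1.52500420e+00, -1.65624054e-05,
        1.27541020e+00, -1.45995088e-01]), 'dq': array([-1.31172069e-04,  6.97856897e-04, -1.27283174e-03, -9.33452432e-04,
        4.07176115e-05, -8.49351145e-04]), 'tau': array([ 6.20807623e-04, -4.31233978e+01, -2.44224447e+01,  7.19093322e-02,
        5.58792707e-02, -1.26956065e-04]), 'tool_pos': array([229.88450805, 471.49186056, 196.45021512]), 'tcp_rot': array([-3.14006371e+00, -2.08809266e-04,  2.68778120e+00]), 'contact_force': array([ 0.20500885, -0.62868286, -0.43917994]), 'moment': array([-0.00977387,  0.00330031,  0.01518081]), 'finger_force': 0.0, 'grip_width': 92.13383465961365}
scene oak_middle_centre 0.52 357 270 [ 415. -210.   37.] [ 434. -198.   26.]
scene oak_top_centre 0.97 432 334 [ 355. -406.    8.] [ 330. -417.   26.]
scene oak_top_centre 0.94 284 267 [376. -50.   8.] [352. -75.  26.]
scene oak_top_centre 0.85 362 266 [ 434. -208.   38.] [ 455. -194.   26.]
scene oak_top_centre 0.84 227 250 [355. 108.   7.] [331.  78.  26.]
scene caddy 0.77 304 239 [482. -13.  24.] [524.  25.   0.]
side oak_top_centre 0.95 399 294 [ 473. -337.    8.] [ 455. -356.   26.]
side oak_top_centre 0.8 254 223 [360. 120.   9.] [346.  91.  26.]
side oak_top_centre 0.77 295 252 [375. -64.   9.] [360. -90.  26.]
side oak_top_centre 0.7 353 258 [ 443. -208.   42.] [ 458. -185.   26.]
side caddy 0.74 328 218 [507.  -9.  36.] [541.  45.   0.]
```

View pics/scene.png

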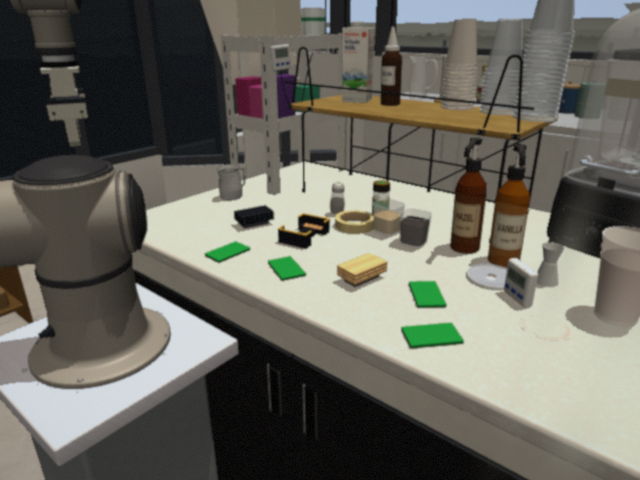

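View pics/side.png

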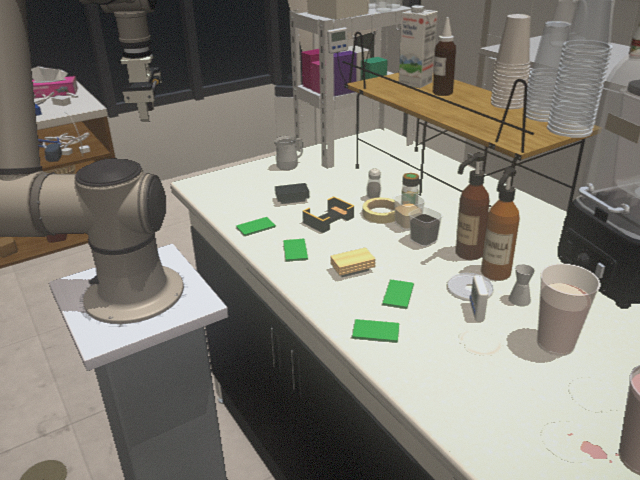

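The scene picture shows the oak pile at (362,268). The dark slate pile is at (254,215) and green single coasters are at (228,252), (287,267), (427,294) and (432,334); none of these is wanted. The black caddy with brass rims is at (304,230). The side view agrees: oak at (353,262), caddy at (329,213).

Run:
```python
from h import *
p=vision.capture("scene");q=vision.capture("side")
save(p,"crop.png",(230,190,410,300),4)
for n,c in (("scene",p),("side",q)):
    C=cloud(c).reshape(-1,3);rgb=c["frame"].reshape(-1,3).astype(int)
    hsv=cv2.cvtColor(c["frame"],cv2.COLOR_RGB2HSV).reshape(-1,3).astype(int)
    m=(C[:,0]>380)&(C[:,0]<500)&(C[:,1]<-140)&(C[:,1]>-280)&(C[:,2]>33)&(C[:,2]<46)
    print(n,"oak",m.sum(),cv2.minAreaRect(C[m][:,:2].astype(np.float32)),np.median(C[m][:,2]))
    m=(C[:,0]>410)&(C[:,0]<580)&(C[:,1]<90)&(C[:,1]>-100)&(C[:,2]>12)&(C[:,2]<46)&((rgb.max(1)<90)|(hsv[:,1]>140))
    print("caddy",m.sum(),cv2.minAreaRect(C[m][:,:2].astype(np.float32)),np.percentile(C[m],[2,98],axis=0).round())
```

```text
scene oak 646 ((448.1191101074219, -199.53961181640625), (56.1918830871582, 94.07971954345703), 79.48902893066406) 37.96817687852064
caddy 508 ((529.531982421875, 29.519193649291992), (116.64262390136719, 78.23564147949219), 11.226888656616211) [[471. -16.  13.]
 [579.  76.  38.]]
side oak 591 ((447.10858154296875, -196.44326782226562), (63.29418182373047, 92.41329193115234), 79.0499038696289) 39.007414839685794
caddy 433 ((495.96270751953125, 24.575862884521484), (183.01535034179688, 86.77644348144531), 11.263035774230957) [[471. -16.  12.]
 [578.  78.  40.]]
```

View pics/crop.png

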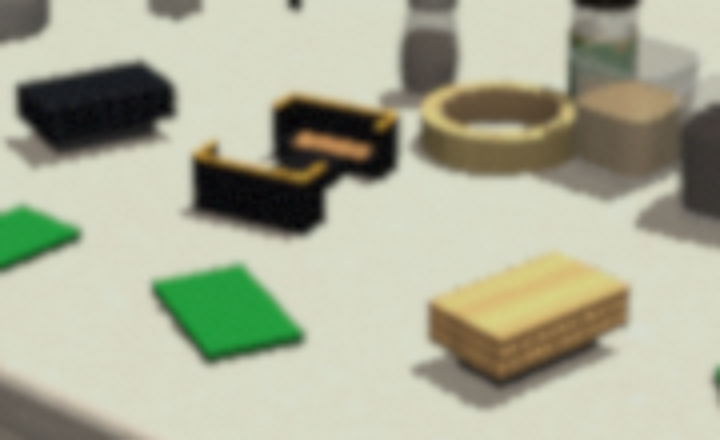

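The crop confirms the tan oak pile on its rest (crop (530,320)) and the black caddy with brass rims (crop (295,165)). I'm travelling towards the caddy now and will look at it from close by on the way.

{"op": "step_arm", "data": {"series": "-1 -0.5 -0.29 0 0 0 0; -1 -0.96 -0.55 0 0 0 0; -1 -0.96 -0.55 0 0 0 0"}}

```text
time: 0.8
tool_pos: [281.9, 395.7, 197.2]
tcp_rot: [-3.141, 0.001, 2.684]
contact_force: [-0.0, -0.8, -0.5]
grip_width: 91.6
finger_force: 0.0
```

{"op": "step_arm", "data": {"series": "-1 -0.5 -0.29 0 0 0 0; -1 -0.96 -0.55 0 0 0 0; -1 -0.96 -0.55 0 0 0 0"}}

```text
time: 1.1
tool_pos: [331.7, 322.9, 197.3]
tcp_rot: [-3.141, 0.001, 2.684]
contact_force: [-0.6, 0.2, -0.2]
grip_width: 92.1
finger_force: 0.0
```

{"op": "step_arm", "data": {"series": "-1 -0.5 -0.29 0 0 0 0; -1 -0.96 -0.55 0 0 0 0; -1 -0.96 -0.55 0 0 0 0"}}

```text
time: 1.4
tool_pos: [381.4, 250.2, 197.2]
tcp_rot: [3.141, 0.001, 2.684]
contact_force: [-0.8, 0.6, -0.3]
grip_width: 92.3
finger_force: 0.0
```

{"op": "step_arm", "data": {"series": "-1 -0.5 -0.29 0 0 0 0; -1 -0.96 -0.55 0 0 0 0; -1 -0.96 -0.55 0 0 0 0"}}

```text
time: 1.7
tool_pos: [431.2, 177.2, 197.1]
tcp_rot: [3.141, 0.001, 2.684]
contact_force: [-1.4, 0.6, -0.3]
grip_width: 91.9
finger_force: 0.0
```

{"op": "step_arm", "data": {"series": "-1 -0.5 -0.29 0 0 0 0; -1 -0.96 -0.55 0 0 0 0; -1 -0.96 -0.55 0 0 0 0; -1 -0.96 -0.55 0 0 0 0"}}

```text
time: 2.1
tool_pos: [478.6, 106.9, 196.8]
tcp_rot: [3.141, -0.001, 2.687]
contact_force: [-0.4, -0.1, 0.1]
grip_width: 92.3
finger_force: 0.0
```

Run:
```python
from h import *
o=readout.get_obs();p=vision.capture("wrist");save(p,"w1.png");print(np.round(p["mount"],2).tolist(),p["fovy"])
for t in ["caddy"]:
    for m in models.pinpoint(p,t)[:3]: print(m, onplane(p,m["position"],0,o).round(1))
C=cloud(p,o);Q=C.reshape(-1,3)
m=(Q[:,2]>31)&(Q[:,2]<41)&(abs(Q[:,0]-529)<85)&(abs(Q[:,1]-29)<75)
m&=cv2.cvtColor(p["frame"],cv2.COLOR_RGB2HSV).reshape(-1,3)[:,1]>130
print(m.sum(),cv2.minAreaRect(Q[m][:,:2].astype(np.float32)),np.median(Q[m][:,2]))
```

```text
[[-0.0, -0.96, -0.29, 77.11], [1.0, -0.0, -0.0, -0.47], [0.0, -0.29, 0.96, -187.27], [0.0, 0.0, 0.0, 1.0]] 59.79607326042615
{'position': [269.5, 281.3], 'p': 0.89} [533.6  30.3   0. ]
1028 ((532.7025146484375, 31.778528213500977), (115.9052505493164, 77.20008850097656), 10.684113502502441) 37.132181470761026
```

View pics/w1.png

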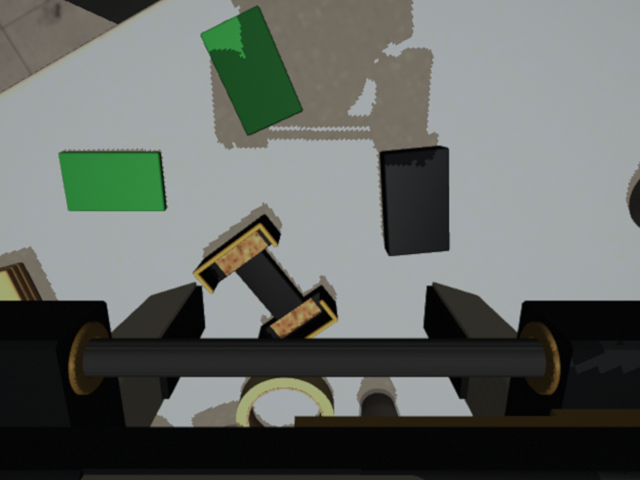

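The wrist view shows the caddy at (267,280), the slate pile at (415,200) and the oak pile at the left edge at (20,285). The caddy measures (532.7, 31.6) at 10.7°, and its sizes match the description. Next, the pile.

{"op": "step_arm", "data": {"series": "-1 -0.16 -0.45 0 0 0 0; -1 -0.33 -0.9 0 0 0 0; -1 -0.33 -0.9 0 0 0 0"}}

```text
time: 2.5
tool_pos: [470.3, 28.1, 197.3]
tcp_rot: [-3.141, 0.0, 2.686]
contact_force: [-0.0, 0.2, 0.5]
grip_width: 91.7
finger_force: 0.0
```

{"op": "step_arm", "data": {"series": "-1 -0.16 -0.45 0 0 0 0; -1 -0.33 -0.9 0 0 0 0; -1 -0.33 -0.9 0 0 0 0"}}

```text
time: 2.8
tool_pos: [463.0, -48.1, 197.3]
tcp_rot: [-3.141, 0.001, 2.686]
contact_force: [0.9, 0.8, -0.5]
grip_width: 92.3
finger_force: 0.0
```

{"op": "step_arm", "data": {"series": "-1 -0.16 -0.45 0 0 0 0; -1 -0.33 -0.9 0 0 0 0; -1 -0.33 -0.9 0 0 0 0"}}

```text
time: 3.1
tool_pos: [455.6, -124.3, 197.2]
tcp_rot: [-3.141, 0.001, 2.686]
contact_force: [1.2, 0.8, -0.1]
grip_width: 91.5
finger_force: 0.0
```

{"op": "step_arm", "data": {"series": "-1 -0.16 -0.45 0.3 0 0 -0.02; -1 -0.33 -0.9 0.7 0 0 -0.0427; -1 -0.33 -0.9 0.7 0 0 -0.0427; -1 -0.33 -0.9 0.7 0 0 -0.0427; -1 -0.33 -0.9 0.7 0 0 -0.0427"}}

```text
time: 3.6
tool_pos: [448.4, -197.5, 141.9]
tcp_rot: [3.141, 0.001, 2.956]
contact_force: [0.1, 0.4, 0.0]
grip_width: 91.9
finger_force: 0.0
```

Run:
```python
from h import *
o=readout.get_obs();p=vision.capture("wrist");save(p,"w2.png");print(o["tool_pos"],o["tcp_rot"],o["joint_positions"].round(2))
for t in ["oak_top_centre","oak_middle_centre"]:
    for m in models.pinpoint(p,t)[:3]: print(t,m, onplane(p,m["position"],34 if "top" in t else 26,o).round(1))
Q=cloud(p,o).reshape(-1,3)
m=(Q[:,2]>34)&(Q[:,2]<44)&(abs(Q[:,0]-447)<60)&(abs(Q[:,1]+198)<50)
print(m.sum(),cv2.minAreaRect(Q[m][:,:2].astype(np.float32)),np.median(Q[m][:,2]))
```

```text
[ 448.44497316 -197.53898556  141.88599399] [3.14122839e+00 1.19494300e-03 2.95629331e+00] [-0.57  0.33  1.7   0.    1.1  -1.96]
oak_top_centre {'position': [311.5, 219.6], 'p': 0.82} [ 445.7 -199.4   34. ]
oak_top_centre {'position': [492.0, 91.2], 'p': 0.77} [381.1 -64.5  34. ]
oak_top_centre {'position': [160.0, 272.0], 'p': 0.69} [ 464.8 -319.8   34. ]
oak_middle_centre {'position': [599.4, 257.7], 'p': 0.26} [518.3  12.2  26. ]
8969 ((447.5135192871094, -199.87841796875), (54.08147048950195, 90.43424987792969), 78.99797058105469) 37.564019083055996
```

View pics/w2.png

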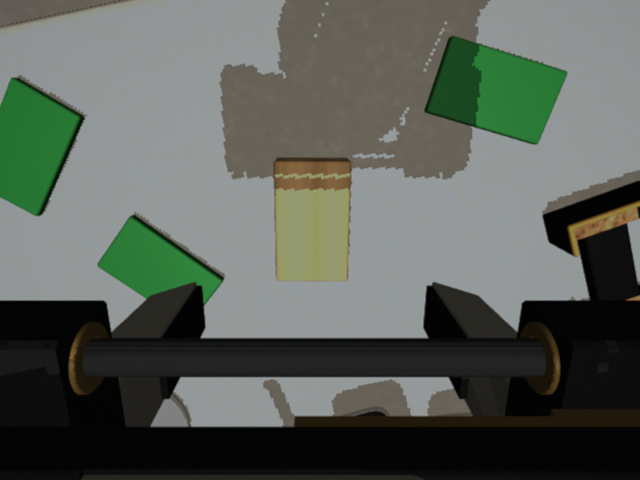

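The oak pile is at (312,220) between the open fingers and measures (447.5, -199.9) with its top at 37.6 mm, as it should be. I'm going down and gripping.

{"op": "step_arm", "data": {"series": "-1 0 -0.03 0.5 0 0 0; -1 0 -0.03 1 0 0 0.001; -1 0 -0.03 1 0 0 0.001; -1 0 -0.03 1 0 0 0.001"}}

```text
time: 4.15
tool_pos: [447.4, -201.3, 61.9]
tcp_rot: [3.141, -0.0, 2.95]
contact_force: [-0.0, -0.4, 0.2]
grip_width: 91.9
finger_force: 0.0
```

{"op": "step_arm", "data": {"series": "-1 0 0 0.3 0 0 0; -1 0 0 0.55 0 0 0; -1 0 0 0.68 0 0 0; -1 0 0 0.68 0 0 0; -1 0 0 0.68 0 0 0"}}

```text
time: 4.65
tool_pos: [448.0, -202.2, 8.1]
tcp_rot: [-3.141, 0.002, 2.95]
contact_force: [0.4, -0.4, -0.2]
grip_width: 91.9
finger_force: 0.0
```

{"op": "step_arm", "data": {"series": "-1 0 0.02 0 0 0 0; -1 0 0.02 0 0 0 0; 0.2 0 0.02 0 0 0 0; 1 0 0.02 0 0 0 0; 1 0 0.02 0 0 0 0; 1 0 0.02 0 0 0 0; 1 0 0.02 0 0 0 0; 1 0 0.02 0 0 0 0; 1 0 0.02 0 0 0 0; 1 0 0.02 0 0 0 0"}}

```text
time: 5.65
tool_pos: [447.3, -200.1, 6.6]
tcp_rot: [3.141, -0.0, 2.95]
contact_force: [-0.2, 0.3, -0.1]
grip_width: 52.2
finger_force: 30.0
```

{"op": "step_arm", "data": {"series": "1 0 0 -0.1 0 0 0; 1 0 0 -0.25 0 0 0; 1 0 0 -0.5 0 0 0; 1 0 0 -0.75 0 0 0; 1 0 0 -1 0 0 0; 1 0 0 -1 0 0 0; 1 0 0 -1 0 0 0"}}

```text
time: 6.35
tool_pos: [447.5, -200.2, 87.3]
tcp_rot: [-3.141, 0.001, 2.95]
contact_force: [0.2, -0.1, 0.7]
grip_width: 52.3
finger_force: 30.0
```

Run:
```python
from h import *
o=readout.get_obs();p=vision.capture("wrist");save(p,"w3.png");print(o["tool_pos"],o["tcp_rot"],o["joint_positions"].round(2),o["contact_force"],o["grip_width"])
T=R.from_euler('xyz',o["tcp_rot"]).as_matrix()
Q=(cloud(p,o).reshape(-1,3)-o["tool_pos"])@T
h=cv2.cvtColor(p["frame"],cv2.COLOR_RGB2HSV).reshape(-1,3).astype(int)
m=(abs(Q[:,0])<70)&(abs(Q[:,1])<40)&(Q[:,2]>-45)&(Q[:,2]<5)&(h[:,1]>60)&(h[:,0]<35)
print(m.sum(),np.percentile(Q[m],[1,50,99],axis=0).round(1),cv2.minAreaRect(Q[m][:,:2].astype(np.float32)))
```

```text
[ 447.51365795 -200.18996448   87.2591093 ] [-3.14116377e+00  1.34832358e-03  2.94981767e+00] [-0.58  0.4   1.77  0.    0.97 -1.96] [ 0.16921606 -0.09484995  0.68896898] 52.328300858891566
21214 [[-43.5 -26.7 -32.4]
 [ 13.8  -0.6 -30.9]
 [ 44.7  25.4 -28.5]] ((-0.05609130859375, -0.09461021423339844), (90.6380386352539, 55.027549743652344), 0.17133828997612)
```

View pics/w3.png

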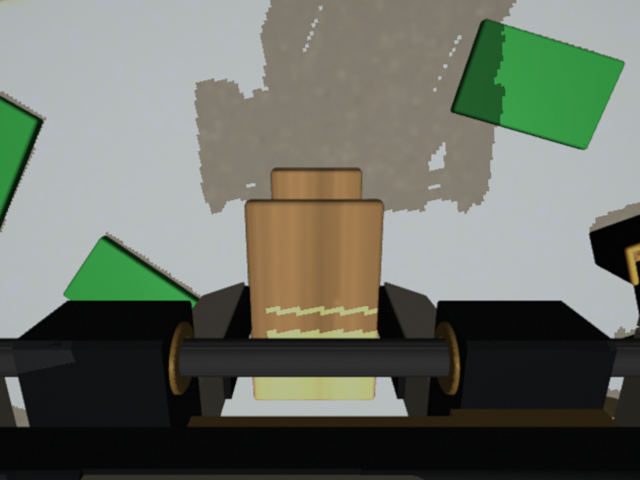

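The wrist picture shows the pile held between the fingers at (315,300). A coaster-sized oak piece is still on the rest at (316,185), so the bottom coaster seems to have stayed behind. I'm checking that from the side.

Run:
```python
from h import *
o=readout.get_obs();p=vision.capture("wrist")
T=R.from_euler('xyz',o["tcp_rot"]).as_matrix();D=cloud(p,o).reshape(-1,3);Q=(D-o["tool_pos"])@T
h=cv2.cvtColor(p["frame"],cv2.COLOR_RGB2HSV).reshape(-1,3).astype(int)
m=(abs(Q[:,0])<70)&(abs(Q[:,1])<40)&(Q[:,2]>50)&(h[:,1]>60)&(h[:,0]<35)
print(m.sum(),np.percentile(Q[m],[1,50,99],axis=0).round(1),np.percentile(D[m][:,2],[5,50,95]))
q=vision.capture("side");save(q,"s2.png",(290,180,430,285),5)
q=cloud(q);
```

```text
2721 [[ 28.5 -25.9  55.4]
 [ 37.1   0.6  57.1]
 [ 44.6  26.7  67.5]] [24.96685809 29.49748225 30.6821966 ]
```

View pics/s2.png

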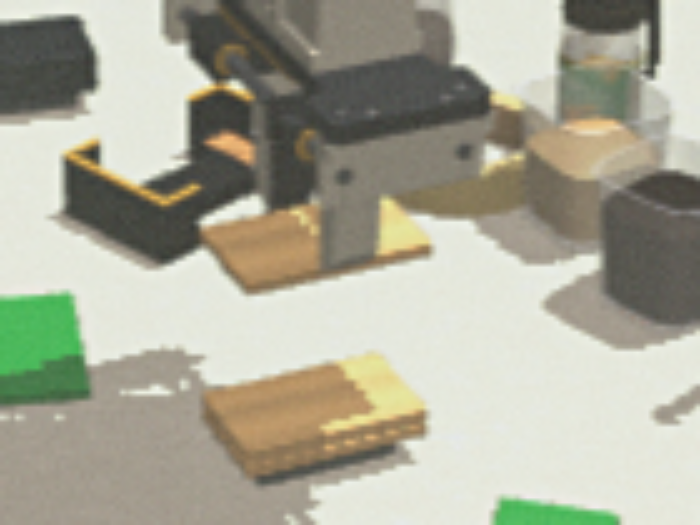

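Run:
```python
from h import *
q=vision.capture("side");o=readout.get_obs();print(o["tool_pos"]);C=cloud(q)
T=R.from_euler('xyz',o["tcp_rot"]).as_matrix();Q=(C-o["tool_pos"])@T
for v in range(210,242,2): print(v,*[(q["frame"][v,u].tolist(),Q[v,u].round().tolist()) for u in (346,360,371)])
```

```text
[ 446.78126995 -199.74474599   85.85760603]
210 ([62, 65, 59], [38.0, -49.0, -106.0]) ([135, 131, 117], [26.0, -91.0, -124.0]) ([133, 130, 114], [-1.0, -86.0, -116.0])
212 ([71, 71, 64], [3.0, 29.0, -56.0]) ([131, 125, 111], [23.0, -86.0, -117.0]) ([135, 131, 116], [-3.0, -83.0, -110.0])
214 ([63, 63, 61], [3.0, 29.0, -51.0]) ([116, 113, 103], [24.0, -88.0, -113.0]) ([133, 129, 114], [-1.0, -87.0, -107.0])
216 ([67, 69, 60], [6.0, 23.0, -49.0]) ([124, 121, 109], [23.0, -85.0, -107.0]) ([132, 127, 115], [-1.0, -87.0, -103.0])
218 ([65, 71, 62], [5.0, 25.0, -43.0]) ([135, 132, 118], [23.0, -85.0, -102.0]) ([130, 120, 102], [-2.0, -86.0, -97.0])
220 ([65, 67, 64], [2.0, 30.0, -35.0]) ([130, 124, 108], [23.0, -86.0, -98.0]) ([126, 115, 86], [-140.0, 190.0, 78.0])
222 ([174, 140, 98], [5.0, 24.0, -33.0]) ([131, 129, 114], [2.0, -42.0, -66.0]) ([176, 159, 135], [-139.0, 188.0, 83.0])
224 ([188, 150, 106], [10.0, 14.0, -34.0]) ([133, 128, 112], [4.0, -46.0, -64.0]) ([229, 224, 154], [-44.0, -3.0, -31.0])
226 ([168, 134, 97], [12.0, 10.0, -32.0]) ([133, 126, 114], [3.0, -43.0, -58.0]) ([228,
[... 199 characters left out ...]
([133, 129, 116], [-1.0, -37.0, -44.0]) ([152, 121, 87], [-35.0, -21.0, -28.0])
232 ([184, 150, 102], [22.0, -14.0, -32.0]) ([99, 98, 90], [-2.0, -34.0, -36.0]) ([176, 172, 153], [-119.0, 146.0, 86.0])
234 ([175, 143, 100], [25.0, -21.0, -31.0]) ([166, 152, 128], [-5.0, -29.0, -28.0]) ([230, 233, 222], [-113.0, 133.0, 83.0])
236 ([131, 106, 75], [25.0, -21.0, -26.0]) ([232, 235, 224], [-84.0, 137.0, 85.0]) ([229, 232, 219], [-108.0, 124.0, 83.0])
238 ([236, 242, 232], [-49.0, 145.0, 86.0]) ([229, 232, 222], [-80.0, 128.0, 85.0]) ([232, 233, 223], [-107.0, 121.0, 87.0])
240 ([232, 234, 223], [-44.0, 133.0, 85.0]) ([229, 233, 223], [-75.0, 117.0, 84.0]) ([228, 231, 220], [-101.0, 109.0, 85.0])
```

Only the top coaster came up; the two left on the rest top out at 30 mm. The fingertips sit about 28 mm behind the TCP at this opening, because the fingers swing in an arc. I'll set the coaster back exactly where it was, then regrip about 27 mm lower.

{"op": "step_arm", "data": {"series": "1 0 0 0.3 0 0 0; 1 0 0 0.6 0 0 0; 1 0 0 0.85 0 0 0; 1 0 0 0.95 0 0 0; 1 0 0 1 0 0 0; 1 0 0 1 0 0 0; -1 0 0 1 0 0 0; -1 0 0 1 0 0 0; -1 0 0 1 0 0 0; -1 0 0 1 0 0 0; -1 0 0 1 0 0 0"}}

```text
time: 7.65
tool_pos: [447.4, -200.2, 6.8]
tcp_rot: [-3.142, 0.0, 2.95]
contact_force: [-0.1, 0.1, -0.6]
grip_width: 87.6
finger_force: 0.0
```

Run:
```python
from h import *
o=readout.get_obs();p=vision.capture("wrist");print(o["tool_pos"],o["grip_width"])
T=R.from_euler('xyz',o["tcp_rot"]).as_matrix();D=cloud(p,o).reshape(-1,3);Q=(D-o["tool_pos"])@T
h=cv2.cvtColor(p["frame"],cv2.COLOR_RGB2HSV).reshape(-1,3).astype(int)
m=(abs(Q[:,0])<70)&(abs(Q[:,1])<40)&(h[:,1]>60)&(h[:,0]<35)&(D[:,2]>10)
print(m.sum(),np.percentile(Q[m],[.5,50,99.5],axis=0).round(1),np.percentile(D[m][:,2],[5,50,95]),cv2.minAreaRect(Q[m&(D[:,2]>34)][:,:2].astype(np.float32)))
for n in("scene","side"):
    C=cloud(vision.capture(n)).reshape(-1,3)
    a=np.radians(10.7);E=(C-[532.7,31.6,0])@np.array([[np.cos(a),-np.sin(a),0],[np.sin(a),np.cos(a),0],[0,0,1]])
    k=(abs(E[:,0])<130)&(abs(E[:,1])<130)&(E[:,2]>8)&(E[:,2]<300)
    H={}
    for x,y,z in E[k]: g=(int(x//20)*20,int(y//20)*20);H[g]=max(H.get(g,0),int(z))
    print(n,{g:z for g,z in sorted(H.items()) if not(-65<g[0]<60 and -45<g[1]<40)})
```

```text
[ 447.43149899 -200.15258449    6.79561411] 87.60957048954886
25065 [[ -44.1  -27.1 -128.4]
 [  20.2    1.5  -30.9]
 [  44.9   38.1  -12.7]] [ 35.55113119  37.6640198  129.54864373] ((-0.3333778381347656, 1.17083740234375), (90.21914672851562, 77.39712524414062), 0.3212631046772003)
scene {(-140, -140): 146, (-140, -120): 146, (-140, -60): 9, (-140, -40): 10, (-140, 60): 10, (-140, 80): 9, (-140, 100): 10, (-140, 120): 8, (-120, -140): 146, (-120, -120): 145, (-120, -40): 8, (-120, 80): 8, (-120, 100): 10, (-120, 120): 9, (-100, -140): 145, (-80, -40): 30, (-80, 0): 17, (-80, 20): 36, (-60, -60): 37, (-60, 40): 32, (-40, -60): 37, (-20, 120): 26, (0, 100): 36, (0, 120): 39, (20, -60): 13, (20, 100): 39, (20, 120): 40, (40, -60): 11, (60, -120): 24, (60, -100): 24, (60, 0): 37, (60, 20): 35, (80, -120): 24, (80, -100): 24, (100, -140): 16, (100, -120): 15}
side {(-140, -140): 147, (-140, -120): 147, (-140, -60): 11, (-140, -40): 12, (-140, 60): 11, (-140, 80): 13, (-140, 100): 10, (-140, 120): 10, (-120, -140): 147, (-120, -120): 147, (-120, 80): 13, (-120, 100): 12, (-120, 120): 10, (-100, -140): 145, (-80, -60): 13, (-80, -40): 40, (-80, -20): 31, (-80, 0): 22, (-80, 20): 39, (-60, -60): 35, (-60, 40): 26, (-60, 80): 8, (-40, 40): 37, (0, 100): 41, (0, 120): 41, (20, 40): 38, (20, 100): 43, (20, 120): 43, (40, 120): 42, (60, -120): 21, (60, -100): 27, (80, -140): 25, (80, -120): 29, (80, -100): 28, (80, -80): 25, (100, -140): 78, (100, -120): 27, (120, -140): 77, (120, -120): 27}
```

{"op": "step_arm", "data": {"series": "-1 0 0 0.12 0 0 0; -1 0 0 0.25 0 0 0; -1 0 0 0.335 0 0 0; -1 0 0 0.335 0 0 0; 0.2 0 0 0.335 0 0 0; 1 0 0 0.335 0 0 0; 1 0 0 0.335 0 0 0; 1 0 0 0.335 0 0 0; 1 0 0 0.335 0 0 0; 1 0 0 0.335 0 0 0; 1 0 0 0.335 0 0 0"}}

```text
time: 8.9
tool_pos: [447.5, -200.1, -19.9]
tcp_rot: [3.142, 0.0, 2.95]
contact_force: [-0.8, 1.6, 1.8]
grip_width: 54.0
finger_force: 30.0
```

{"op": "step_arm", "data": {"series": "1 0 0 -0.1 0 0 0; 1 0 0 -0.25 0 0 0; 1 0 0 -0.5 0 0 0; 1 0 0 -0.75 0 0 0; 1 0 0 -1 0 0 0; 1 0 0 -1 0 0 0; 1 0 0 -1 0 0 0"}}

```text
time: 9.6
tool_pos: [447.5, -200.2, 60.4]
tcp_rot: [-3.141, 0.001, 2.95]
contact_force: [-0.7, -0.2, -1.7]
grip_width: 53.7
finger_force: 30.0
```

Run:
```python
from h import *
o=readout.get_obs();p=vision.capture("wrist");print(o["tool_pos"],o["grip_width"],o["contact_force"])
T=R.from_euler('xyz',o["tcp_rot"]).as_matrix();D=cloud(p,o).reshape(-1,3);Q=(D-o["tool_pos"])@T
h=cv2.cvtColor(p["frame"],cv2.COLOR_RGB2HSV).reshape(-1,3).astype(int)
m=(abs(Q[:,0])<70)&(abs(Q[:,1])<40)&(h[:,1]>60)&(h[:,0]<35)&(Q[:,2]<0)&(Q[:,2]>-75)
print(m.sum(),np.percentile(Q[m],[.5,50,99.5],axis=0).round(1))
q=vision.capture("side");save(q,"s3.png",(290,180,430,285),5)
```

```text
[ 447.49220476 -200.19197391   60.40393577] 53.695713642904316 [-0.68011955 -0.1767705  -1.7491093 ]
26757 [[-30.4 -27.1 -59. ]
 [ 20.6  -0.5 -57.5]
 [ 45.   26.  -38.1]]
```

View pics/s3.png

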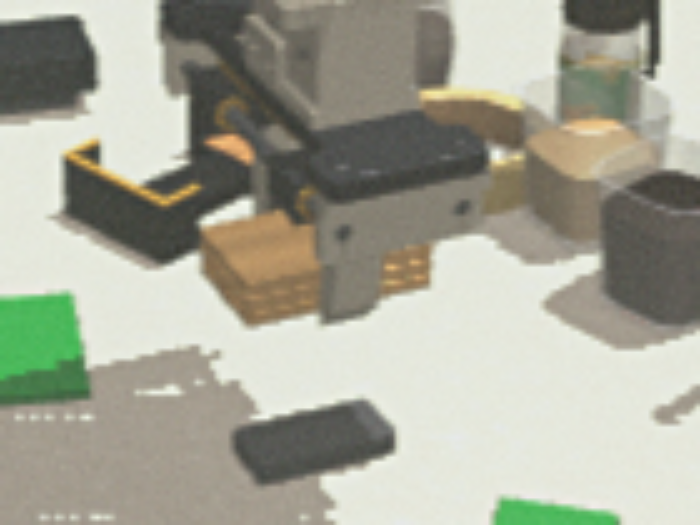

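All three coasters are off the rest together: in the crop the pile is at (315,265) and the rest is bare at (315,440). Moving to the caddy.

{"op": "step_arm", "data": {"series": "1 -0.05 0.3 -0.15 0 0 0; 1 -0.1 0.6 -0.3 0 0 0; 1 -0.16 1 -0.4 0 0 0; 1 -0.16 1 -0.4 0 0 0"}}

```text
time: 10.1
tool_pos: [475.9, -121.3, 91.9]
tcp_rot: [3.141, -0.0, 2.953]
contact_force: [0.1, -0.2, -1.3]
grip_width: 53.8
finger_force: 30.0
```

{"op": "step_arm", "data": {"series": "1 -0.05 0.4 0 0 0 0; 1 -0.1 0.8 0 0 0 0; 1 -0.16 1 0 0 0 0; 1 -0.16 1 0 0 0 0"}}

```text
time: 10.5
tool_pos: [502.9, -46.6, 90.8]
tcp_rot: [3.141, -0.002, 2.952]
contact_force: [-0.3, -0.6, -1.1]
grip_width: 54.0
finger_force: 30.0
```

{"op": "step_arm", "data": {"series": "1 -0.05 0.4 0 0 0 0; 1 -0.1 0.7 0 0 0 -0.02; 1 -0.16 0.95 0 0 0 -0.04; 1 -0.16 1 0 0 0 -0.06; 1 -0.16 1 0 0 0 -0.06; 1 -0.16 1 0 0 0 -0.06; 1 -0.16 1 0 0 0 -0.06"}}

```text
time: 11.2
tool_pos: [530.4, 27.2, 91.6]
tcp_rot: [3.142, -0.001, -2.96]
contact_force: [-0.0, -0.0, -1.6]
grip_width: 54.2
finger_force: 30.0
```

```bash
cat > plan.py <<'E'
from h import *
import sys
c0=np.array([532.7,31.6,0]);a=np.radians(10.7)
def pose(th,xb,zb,yoff=0,c0=c0,a=a):
    "TCP pose with the low bottom edge of the pile at caddy (xb, zb), tilt th deg"
    t=np.radians(th);ux=np.array([np.cos(t),0,np.sin(t)]);uz=np.array([-np.sin(t),0,np.cos(t)])
    Rc=R.from_euler('z',a).as_matrix()
    ctr=np.array([xb,yoff,zb])+45*ux+12*uz
    T=Rc@np.column_stack([-ux,[0,1,0],-uz])
    return c0+Rc@(ctr-46*uz),T
def row(p0,R0,p,T):
    d=R0.T@(p-p0)/80;w=R.from_matrix(R0.T@T).as_rotvec()/(2*np.pi)
    return np.r_[d,w].round(4)
E
python3 - <<'E'
from plan import *
o=readout.get_obs();p=vision.capture("wrist");save(p,"w4.png")
T=R.from_euler('xyz',o["tcp_rot"]).as_matrix();D=cloud(p,o).reshape(-1,3);Q=(D-o["tool_pos"])@T
h=cv2.cvtColor(p["frame"],cv2.COLOR_RGB2HSV).reshape(-1,3).astype(int)
m=(abs(Q[:,0])<70)&(abs(Q[:,1])<40)&(h[:,1]>60)&(h[:,0]<35)&(Q[:,2]<0)&(Q[:,2]>-75)
print(o["tool_pos"],o["tcp_rot"],o["joint_positions"].round(2),np.percentile(Q[m],[.5,50,99.5],axis=0).round(1))
for m in models.pinpoint(p,"caddy")[:2]: print(m, onplane(p,m["position"],0,o).round(1))
k=(D[:,2]>30)&(D[:,2]<42)&(abs(D[:,0]-532)<85)&(abs(D[:,1]-31)<75)
E=(D-c0)@R.from_euler('z',a).as_matrix()
print("rim",k.sum(),np.percentile(E[k],[1,99],axis=0).round(1))
for th,zb in((24,70),(24,40)): print(th,zb,row(o["tool_pos"],T,*pose(th,-41.7,zb)))
for A,B in (((24,-41.7,40),(24,-41.7,15)),((24,-41.7,15),(12,-42.5,14.5)),((24,-41.7,15),(0,-43.5,14.2))): print(A,B,row(*pose(*A),*pose(*B)))
E
```

```text
[530.42311971  27.16090696  91.58748965] [ 3.14153892e+00 -7.66382569e-04 -2.95994096e+00] [-0.09  0.46  1.65 -0.    1.03 -1.85] [[-30.1 -27.  -59. ]
 [ 20.8  -0.5 -57.4]
 [ 45.2  26.1 -38.1]]
rim 1786 [[-57.4 -39.4  30.3]
 [-32.7  38.   39.1]]
24 70 [-2.038e-01  5.030e-02  4.292e-01 -2.000e-04 -6.680e-02 -8.000e-04]
24 40 [-2.041e-01  5.020e-02  8.042e-01 -2.000e-04 -6.680e-02 -8.000e-04]
(24, -41.7, 40) (24, -41.7, 15) [0.1271 0.     0.2855 0.     0.     0.    ]
(24, -41.7, 15) (12, -42.5, 14.5) [ 0.1123 -0.      0.1093  0.      0.0333  0.    ]
(24, -41.7, 15) (0, -43.5, 14.2) [ 0.2461 -0.      0.192   0.      0.0667  0.    ]
```

The visible near end of the caddy agrees with the earlier fit to within 1 mm. Now I'm tilting the pile 24° above the caddy.

{"op": "step_arm", "data": {"series": "1 -0.06 0.02 0.13 0 -0.02 0; 1 -0.12 0.05 0.26 0 -0.04 0; 1 -0.18 0.05 0.38 0 -0.06 0; 1 -0.204 0.05 0.43 0 -0.0668 -0.0008; 1 -0.204 0.05 0.43 0 -0.0668 -0.0008; 1 -0.204 0.05 0.43 0 -0.0668 -0.0008; 1 -0.204 0.05 0.43 0 -0.0668 -0.0008"}}

```text
time: 12.0
tool_pos: [547.5, 34.9, 58.4]
tcp_rot: [-3.14, 0.421, -2.951]
contact_force: [-0.1, 0.1, -1.1]
grip_width: 53.7
finger_force: 30.0
```

Run:
```python
from plan import *
o=readout.get_obs();p=vision.capture("wrist")
T=R.from_euler('xyz',o["tcp_rot"]).as_matrix();D=cloud(p,o).reshape(-1,3);Q=(D-o["tool_pos"])@T
h=cv2.cvtColor(p["frame"],cv2.COLOR_RGB2HSV).reshape(-1,3).astype(int)
m=(abs(Q[:,0])<70)&(abs(Q[:,1])<40)&(h[:,1]>60)&(h[:,0]<35)&(Q[:,2]<0)&(Q[:,2]>-75)
print(o["tool_pos"],o["tcp_rot"],o["joint_positions"].round(2),np.percentile(Q[m],[.5,50,99.5],axis=0).round(1),pose(24,-41.7,70)[0])
E=(D-c0)@R.from_euler('z',a).as_matrix()
k=(D[:,2]>30)&(D[:,2]<42)&(abs(E[:,0])<75)&(abs(E[:,1])<60)
print("rim",k.sum(),np.percentile(E[k],[1,99],axis=0).round(1))
for zb in(40,15): print(zb,row(o["tool_pos"],T,*pose(24,-41.7,zb)))
```

```text
[547.45475873  34.89571005  58.40661205] [-3.13994003  0.42098724 -2.95095541] [-0.17  0.38  2.05  0.43  0.35 -2.31] [[-30.  -38.  -59.1]
 [ 21.8  -0.5 -57.5]
 [ 67.6  36.3  -1.6]] [545.70840938  34.05796447  57.24260338]
rim 3998 [[-57.7 -39.2  30.1]
 [-33.1  37.9  38.8]]
40 [ 1.806e-01 -5.600e-03  3.460e-01 -0.000e+00  3.000e-04  6.000e-04]
15 [ 3.083e-01 -5.100e-03  6.312e-01 -0.000e+00  3.000e-04  6.000e-04]
```

Joint 5 reads 0.35, close to its lower limit of 0.28, so going down at this tilt might not be reachable. I'll use the other end wall, which the task also allows, so that joint 5 opens instead.

```bash
cat >> plan.py <<'E'
def pose2(th,xb,zb,yoff=-0.5):
    t=np.radians(th);ux=np.array([-np.cos(t),0,np.sin(t)]);uz=np.array([np.sin(t),0,np.cos(t)])
    Rc=R.from_euler('z',a).as_matrix();ctr=np.array([xb,yoff,zb])+45*ux+12*uz
    return c0+Rc@(ctr-46*uz),Rc@np.column_stack([ux,[0,1,0],-uz])
E
python3 - <<'E'
from plan import *
o=readout.get_obs();T=R.from_euler('xyz',o["tcp_rot"]).as_matrix()
for th,zb in((0,80),(24,60)): print(row(o["tool_pos"],T,*pose2(th,41.5,zb)))
for A,B in (((24,41.5,60),(24,41.5,15)),((24,41.5,15),(12,42.2,14.5)),((24,41.5,15),(0,43.,14.3))): print(row(*pose2(*A),*pose2(*B)))
E
```

```text
[ 2.746e-01 -1.300e-02  4.590e-02 -1.000e-04  6.700e-02  6.000e-04]
[ 3.816e-01 -1.260e-02 -1.900e-02 -2.000e-04  1.337e-01  6.000e-04]
[-0.2288  0.      0.5139  0.      0.      0.    ]
[-0.1112  0.      0.1098 -0.     -0.0333  0.    ]
[-0.2422  0.      0.1924 -0.     -0.0667  0.    ]
```

{"op": "step_arm", "data": {"series": "1 0.09 0 0.01 0 0.022 0; 1 0.18 -0.01 0.03 0 0.045 0; 1 0.275 -0.013 0.046 0 0.067 0; 1 0.31 -0.013 0.03 0 0.089 0; 1 0.35 -0.013 0 0 0.111 0; 1 0.382 -0.013 -0.019 0 0.1337 0.0006; 1 0.382 -0.013 -0.019 0 0.1337 0.0006; 1 0.382 -0.013 -0.019 0 0.1337 0.0006; 1 0.382 -0.013 -0.019 0 0.1337 0.0006"}}

```text
time: 12.95
tool_pos: [518.2, 28.6, 47.2]
tcp_rot: [-3.14, -0.417, -2.956]
contact_force: [-0.6, 0.2, -0.6]
grip_width: 53.8
finger_force: 30.0
```

Run:
```python
from plan import *
o=readout.get_obs();p=vision.capture("wrist")
T=R.from_euler('xyz',o["tcp_rot"]).as_matrix();D=cloud(p,o).reshape(-1,3);Q=(D-o["tool_pos"])@T
h=cv2.cvtColor(p["frame"],cv2.COLOR_RGB2HSV).reshape(-1,3).astype(int)
m=(abs(Q[:,0])<50)&(abs(Q[:,1])<30)&(h[:,1]>60)&(h[:,0]<35)&(Q[:,2]<-20)&(Q[:,2]>-75)
print(o["tool_pos"],o["joint_positions"].round(2),o["contact_force"],np.percentile(Q[m],[.5,50,99.5],axis=0).round(1),pose2(24,41.5,60)[0])
for zb in(35,15): print(zb,row(o["tool_pos"],T,*pose2(24,41.5,zb)))
q=vision.capture("side")
save(q,"s4.png",(260,150,420,260),5)
```

```text
[518.17733866  28.55632517  47.167549  ] [-0.03  0.75  1.33 -0.09  1.47 -1.76] [-0.61544105  0.18213854 -0.60898313] [[-30.3 -27.3 -59. ]
 [ 20.7  -0.5 -57.4]
 [ 45.1  26.1 -37. ]] [519.58790137  28.61359581  47.24260338]
35 [-1.423e-01 -2.000e-03  2.777e-01 -2.000e-04  2.000e-04 -2.000e-04]
15 [-2.436e-01 -1.600e-03  5.063e-01 -2.000e-04  2.000e-04 -2.000e-04]
```

View pics/s4.png

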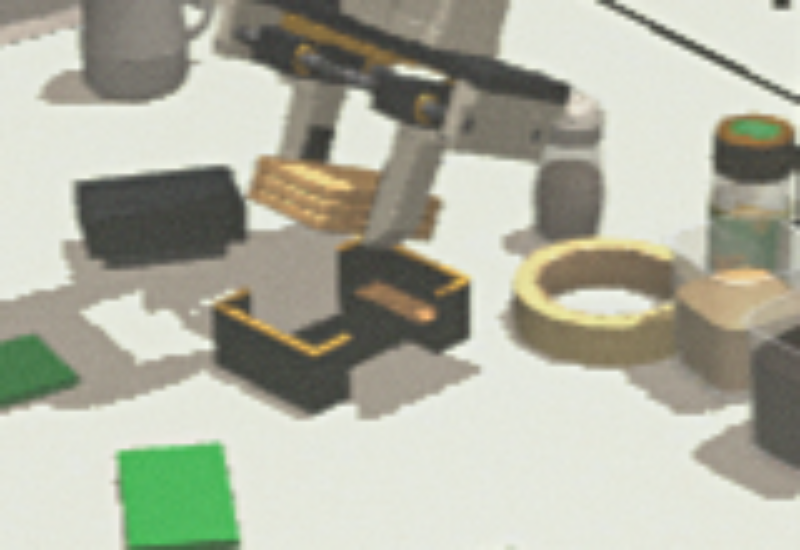

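The picture shows the three coasters held together over the caddy (caddy at (340,320), pile at (345,195)) with the far end lower. Now I'm leading the far end down along the far end wall.

{"op": "step_arm", "data": {"series": "1 -0.05 0 0.1 0 0 0; 1 -0.1 0 0.2 0 0 0; 1 -0.143 -0.002 0.28 0 0 0; 1 -0.17 -0.002 0.35 0 0 0; 1 -0.2 -0.002 0.42 0 0 0; 1 -0.22 -0.002 0.455 0 0 0; 1 -0.234 -0.002 0.484 0 0 0; 1 -0.234 -0.002 0.484 0 0 0; 1 -0.234 -0.002 0.484 0 0 0"}}

```text
time: 13.95
tool_pos: [519.7, 28.8, 3.6]
tcp_rot: [-3.14, -0.42, -2.956]
contact_force: [-0.0, 0.3, -1.7]
grip_width: 53.7
finger_force: 30.0
```

Run:
```python
from plan import *
o=readout.get_obs();p=vision.capture("wrist")
T=R.from_euler('xyz',o["tcp_rot"]).as_matrix();D=cloud(p,o).reshape(-1,3);Q=(D-o["tool_pos"])@T
h=cv2.cvtColor(p["frame"],cv2.COLOR_RGB2HSV).reshape(-1,3).astype(int)
m=(abs(Q[:,0])<50)&(abs(Q[:,1])<30)&(h[:,1]>60)&(h[:,0]<35)&(Q[:,2]<-20)&(Q[:,2]>-75)
print(o["tool_pos"],o["joint_positions"].round(2),o["contact_force"],np.percentile(Q[m],[.5,50,99.5],axis=0).round(1),pose2(24,41.5,17)[0])
for th,x,z in((24,41.5,15),(16,42,14.7),(8,42.5,14.5),(0,43,14.5)): print(row(o["tool_pos"],T,*pose2(th,x,z)))
```

```text
[519.72357631  28.75814475   3.5645295 ] [-0.03  0.81  1.35 -0.09  1.39 -1.75] [-0.0017499   0.29502849 -1.74093408] [[-30.4 -27.2 -59. ]
 [ 20.7  -0.5 -57.4]
 [ 45.1  26.1 -37.1]] [519.58790137  28.61359581   4.24260338]
[-0.0049 -0.0014  0.0159 -0.0001 -0.0002 -0.0001]
[-0.0769 -0.0013  0.0909 -0.0001 -0.0224 -0.0001]
[-1.580e-01 -1.200e-03  1.549e-01 -1.000e-04 -4.460e-02 -1.000e-04]
[-2.463e-01 -1.100e-03  2.057e-01 -2.000e-04 -6.690e-02 -1.000e-04]
```

{"op": "step_arm", "data": {"series": "1 -0.005 -0.001 0.015 0 0 0; 1 -0.005 -0.001 0.015 0 0 0; 1 -0.04 -0.001 0.054 0 -0.011 0; 1 -0.077 -0.001 0.091 0 -0.0224 0; 1 -0.117 -0.001 0.124 0 -0.0335 0; 1 -0.158 -0.001 0.155 0 -0.0446 0; 1 -0.158 -0.001 0.155 0 -0.0446 0"}}

```text
time: 14.7
tool_pos: [524.3, 29.7, -12.7]
tcp_rot: [-3.141, -0.141, -2.956]
contact_force: [-1.1, -0.2, -0.1]
grip_width: 54.1
finger_force: 30.0
```

Run:
```python
from plan import *
o=readout.get_obs();T=R.from_euler('xyz',o["tcp_rot"]).as_matrix()
print(o["tool_pos"],o["contact_force"],pose2(8,42.5,14.5)[0])
for th,x,z in((4,42.8,14.5),(0,43,14.3)): print(row(o["tool_pos"],T,*pose2(th,x,z)))
```

```text
[524.27381322  29.73735602 -12.70152372] [-1.14267916 -0.23321604 -0.07311959] [526.11701255  29.84728417 -12.90632479]
[-0.0578 -0.0029  0.0369 -0.0001 -0.0113 -0.0001]
[-0.0943 -0.0028  0.075  -0.0001 -0.0225 -0.0001]
```

{"op": "step_arm", "data": {"series": "1 -0.03 -0.002 0.02 0 -0.006 0; 1 -0.058 -0.003 0.037 0 -0.0113 0; 1 -0.078 -0.003 0.056 0 -0.017 0; 1 -0.094 -0.003 0.075 0 -0.0225 0; 1 -0.094 -0.003 0.075 0 -0.0225 0; 1 -0.094 -0.003 0.075 0 -0.0225 0"}}

```text
time: 15.3
tool_pos: [532.8, 30.8, -19.8]
tcp_rot: [-3.141, -0.0, -2.955]
contact_force: [0.4, 0.6, -1.2]
grip_width: 54.0
finger_force: 30.0
```

Run:
```python
from plan import *
o=readout.get_obs();p=vision.capture("wrist");D=cloud(p,o).reshape(-1,3);E=(D-c0)@R.from_euler('z',a).as_matrix()
h=cv2.cvtColor(p["frame"],cv2.COLOR_RGB2HSV).reshape(-1,3).astype(int)
T=R.from_euler('xyz',o["tcp_rot"]).as_matrix()
print(o["tool_pos"],o["tcp_rot"],o["contact_force"],pose2(0,43,14)[0],row(o["tool_pos"],T,*pose2(0,43,14)))
m=(abs(E[:,0])<54)&(abs(E[:,1])<30)&(h[:,1]>60)&(h[:,0]<35)&(E[:,2]>20)&(E[:,2]<50)
print(np.percentile(E[m],[.5,50,99.5],axis=0).round(1))
for x in range(-50,50,10):
    k=m&(abs(E[:,0]-x)<5)&(abs(E[:,1])<20)
    if k.sum(): print(x,np.median(E[k,2]).round(1))
```

```text
[532.81404994  30.76772167 -19.83133916] [-3.14060614e+00 -9.12300649e-05 -2.95514019e+00] [ 0.42898847  0.63986221 -1.16013206] [530.82760771  30.73736037 -20.        ] [ 0.0245  0.0042  0.0021 -0.0002 -0.     -0.    ]
[[-53.8 -28.   20.8]
 [-21.   -1.3  37.6]
 [ 30.1  25.4  39.1]]
-50 28.2
-40 37.4
-30 37.7
-20 37.7
-10 37.7
0 37.6
10 37.8
20 37.7
30 37.6
```

The pile is flat with its top at 37.7 mm, the same as on the rest, and centred in the caddy. Releasing and lifting.

{"op": "step_arm", "data": {"series": "1 0 0 0.004 0 0 0; -1 0 0 0.004 0 0 0; -1 0 0 0.004 0 0 0; -1 0 0 0.004 0 0 0; -1 0 0 0.004 0 0 0; -1 0 0 0.004 0 0 0; -1 0 0 -0.1 0 0 0; -1 0 0 -0.3 0 0 0; -1 0 0 -0.7 0 0 0; -1 0 0 -1 0 0 0; -1 0 0 -1 0 0 0"}}

```text
time: 16.45
tool_pos: [534.9, 30.7, 63.8]
tcp_rot: [-3.139, 0.008, -2.955]
contact_force: [-0.1, 0.1, -0.0]
grip_width: 91.8
finger_force: 0.0
```

{"op": "step_arm", "data": {"series": "-1 0 0 -0.4 0 0 0; -1 0 0 -0.8 0 0 0; -1 0 0 -1 0 0 0; -1 0 0 -1 0 0 0; -1 0 0 -1 0 0 0"}}

```text
time: 16.95
tool_pos: [531.7, 31.0, 139.1]
tcp_rot: [-3.141, 0.0, -2.955]
contact_force: [-0.1, -0.3, -0.8]
grip_width: 91.7
finger_force: 0.0
```

Run:
```python
from plan import *
o=readout.get_obs();p=vision.capture("wrist");save(p,"w5.png");D=cloud(p,o).reshape(-1,3);E=(D-c0)@R.from_euler('z',a).as_matrix()
h=cv2.cvtColor(p["frame"],cv2.COLOR_RGB2HSV).reshape(-1,3).astype(int)
m=(abs(E[:,0])<54)&(abs(E[:,1])<33)&(h[:,1]>60)&(h[:,0]<35)&(E[:,2]>30)&(E[:,2]<50)
print(o["time"],np.percentile(E[m],[.5,50,99.5],axis=0).round(1))
for x in range(-40,50,20):
    k=m&(abs(E[:,0]-x)<5)&(abs(E[:,1])<20); print(x,np.median(E[k,2]).round(1))
```

```text
16.95 [[-53.4 -28.1  34.1]
 [ -3.7  -1.7  37.5]
 [ 44.3  25.1  39.4]]
-40 37.5
-20 37.6
0 37.5
20 37.6
40 37.5
```

View pics/w5.png

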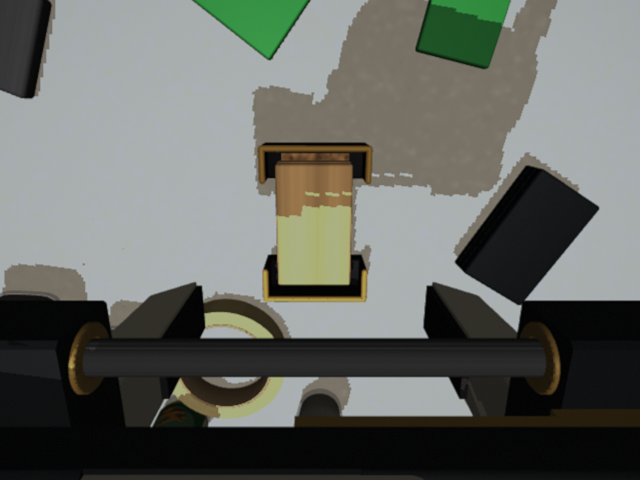

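The pile lies flat and neatly stacked inside the caddy at (314,225), its top even at 37.5 mm all along. The gripper is clear of it, so I'm handing in.

```bash
python3 -c "
from plant import order
print(order.close_job())"
```

```text
the job is handed in; nothing more can be done
None
```

All three oak coasters are in the caddy, piled and flat on its floor: they went in tilted 24° with the far end leading, and the job is handed in at about 17 s; on the first grip only the top coaster came up, so I set it back on the pile and regripped lower.

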